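Clamp a stuck bottle in the squeeze clamp

TASK

The cap of the amber bottle with the yellow label is stuck: stand that bottle upright in the V-shaped nest of the bench clamp, then squeeze and release the clamp's trigger again and again until the sliding pad holds the bottle firmly in the V, and let go. It is glass, so stop squeezing as soon as it is firm; move the pad only with the trigger, and leave the other things standing where they are.

Things in the scene. Friction and masses are not known exactly. Their poses are not given: they have to be found in the camera images.
- bottle: the amber glass bottle with the yellow label and the stuck red cap, 46 mm in diameter, 100 mm tall, 0.13 to 0.25 kg. Origin: centre of its underside; z up along its axis. Its red cap is 28 mm in diameter and 20 mm tall (80 to 100 mm above the origin). It stands loose on the table with three other amber bottles, at least 70 mm away centre to centre.
- bottle_blue: the same kind of bottle with a blue label, a bystander. Origin: centre of its underside.
- bottle_white: the same kind of bottle with a white label, a bystander. Origin: centre of its underside.
- bottle_red: the same kind of bottle with a red label, a bystander. Origin: centre of its underside.
- copper_cup: open copper cup, 76 mm wide, 70 mm tall, a bystander. Origin: centre of its underside.
- herb_jar: glass herb jar with a black lid, 68 mm wide, 80 mm tall, a bystander. Origin: centre of its underside.
- clamp: the bench clamp, fixed to the table: grey base plate 310 x 100 x 8 mm, blue housing 125 mm long and 69 mm high at the -x end with handle and trigger standing on it, blue V block lined with black rubber, 64 mm high at the +x end. Origin: on the table surface, 15 mm to +x of the plate's middle. Its x axis runs along the bar from the handle to the V block; the pad closes towards +x.
- nest (a point): where the centre of the bottle's underside lies when the bottle sits fully in the V (both 45-degree faces touching): on top of the base plate, 8 mm above the table. The V opens towards the clamp's -x. A bottle set down up to 10 mm short of the V (towards -x) is pushed home by the pad.
- pad: the sliding pad, a black plate 8 mm thick, 40 mm wide, 36 mm high. Origin: centre of its pressing face, 42 mm above the table; x as the clamp's. At first 15 to 40 mm short of a bottle in the nest. It is sprung: 1.5 N more on the bottle per mm that the bar advances once the bottle is home. Firm: 8 N or more with the trigger released; the glass breaks if it is ever pressed with more than 25 N.
- handle_grip (a point): middle of the fixed orange handle at the height to squeeze, 127 mm above the table. The handle is an upright bar 16 mm thick (along clamp x), 30 mm wide, its top 145 mm above the table.
- trigger_grip (a point): axis of the round cross-bar of the black trigger, 16 mm in diameter, smooth, 44 mm long across the clamp, about 127 mm above the table, on the +x side of the handle. Outer width over handle and cross-bar: 62 mm released, 36 mm fully squeezed. Squeeze with one finger behind the handle and one in front of the cross-bar. The trigger's top is 136 mm above the table.
- trigger (a joint): trigger angle: 0 released, 0.46 at its stop; a spring returns it. Pivot 56 mm below the cross-bar. Force of the finger on the cross-bar: about 6 N with the pad free, 17 N with 16 N on the bottle, 20 N with 25 N. The bar keeps whole clicks of 4.5 mm, none can be undone: a full squeeze moves it 11 to 13 mm and keeps one or two; on release it slips back 1 to 6 mm to the last click.
Mind the look-alikes: they are no part of the job. Leave any purple look-alike of the bottle alone.

How it is judged:
On the way, in this order (a step that is already met when the one before it is completed fails the run):
1. the bottle stands upright in the nest, let go, before it is clamped (horizontal distance between bottle and nest below 0.014 m and angle between bottle's own z axis and vertical below 0.1 rad and z of bottle in the frame of nest between -0.004 and 0.005 m and contact force between the fingers and bottle below 0.3 N and contact force between pad and bottle below 5 N), for 0.2 s.
2. the trigger is squeezed with the bottle in place (value of joint trigger above 0.14 rad and horizontal distance between bottle and nest below 0.016 m), for 0.02 s.
3. the pad holds the bottle with more than 8 N (contact force between pad and bottle above 8 N), for 0.2 s.
At the end, for the whole second after the job is handed in: the yellow-labelled bottle stands upright (within 0.1 rad) on the base plate, fully in the V (within 5 mm of the nest point), the pad presses it with 8 to 25 N, it is at rest, and the trigger is released (below 0.08 rad) (contact force between pad and bottle between 8 and 25 N and horizontal distance between bottle and nest below 0.005 m and angle between bottle's own z axis and vertical below 0.1 rad and z of bottle in the frame of nest between -0.004 and 0.005 m and linear speed of bottle below 0.02 m/s and value of joint trigger below 0.08 rad); the robot touches nothing.
It fails at once if the pad presses the glass with more than 25 N (contact force between pad and bottle above 25 N).
It fails at once if the robot pushes the pad itself (over 4 N) (contact force between any of the fingers, the arm and pad above 4 N).
It fails at once if another bottle, the cup or the jar is moved by more than 25 mm or tipped (distance of any of bottle_blue, bottle_white, bottle_red, copper_cup, herb_jar from where it was at the start of the episode above 0.025 m or angle between any of bottle_blue, bottle_white, bottle_red, copper_cup, herb_jar's own z axis and vertical above 0.3 rad).
It also fails if it takes over 67 s, if anything falls off the work surface, if the arm or the gripper's body presses on something with over 40 N, if the wrist force passes 120 N, or if a joint passes its speed limit or range.

ROBOT

A 7-joint arm with a two-finger parallel gripper is mounted at the origin on the work surface. World frame = base frame: x ahead of the robot, y to its left, z up, the work surface at z = 0. Lengths are in m, angles in rad, forces in N, time in s.
With the tool pointing down it reaches from about 0.425 to 0.975 m from the base axis. Payload 16.7 kg.
Tool frame: the origin (TCP) lies between the finger pads; the fingertips stand 11 mm ahead of it and the grasp point (between the pads) lies 8 mm behind it (robot.finger_overhang is the distance from the TCP to the fingertips, in m); z points along the fingers, y is the line along which they close (so a half turn about z gives the same grasp; the last joint's range is limited). The gripper opens to 85 mm and grips with 20 to 120 N. Pads are 22 mm wide; open, the fingers measure 114 mm over their backs; the gripper's body (76 mm by 85 mm) begins 54 mm behind the grasp point. The pads swing forward as they close: fully open they stand 13 mm farther back than shut.
Start: joints at [-1.361, 0.426, 0.074, 1.606, -0.034, 1.111, -0.067], TCP at [0.238, 0.632, 0.242] pointing down, gripper open.
Joint ranges: [-2.85, 2.85], [-0.5, 2.14], [-1.23, 1.37], [0.21, 2.46], [-1.02, 4.16], [0.16, 2.05], [-2.73, 2.73]. Speed limits (rad/s): [1.89, 1.89, 2.39, 2.39, 3.01, 3.01, 3.01].

INTERFACE

Orientations are given as [roll, pitch, yaw] about the fixed x, y, z axes, in that order (R = Rz(yaw) Ry(pitch) Rx(roll)).
In Python, from cell import robot gives the robot as it stands.
- The arm moves only by the tool drive_tool, never from a script. Its argument "steps" is text: rows parted by semicolons, each of 5 numbers parted by spaces: the shift along the tool's x, y, z in cm, then the turn about the tool's z in degrees, then the finger opening in cm, from 0 to 8.54. In form: x y z twist jaw; .... A call has 1 to 8 rows; each row is the pose to reach, as a shift and turn from the pose commanded when the call began, along the tool's axes at that moment; what a row does not reach only later rows make up. A row lasts 1/12 s, in which the tool goes at most 41.7 mm and 7.16 degrees, less where a joint would pass 70% of its speed; a pose out of reach is approached as far as the arm can. A call with a gripper value outside its range is refused whole. The fingers move at their own pace and stop on an object; "grip_force" is the grip in N (left out, the last holds). Time passes only in rows, so rows that repeat a pose let the fingers close. It gives the time, the measured TCP pose, the force, the opening and the grip force at its end, in the units of the state.
- robot.state(): the state, without advancing time (a new reading comes with each control period).
- robot.read_camera(name): name is "scene" or "side" or "wrist"; returns (picture, depth): 384x512x3 uint8, red, green, blue; 384x512 float32, m along the optical axis (not along the pixel's ray), 0 where there is no reading.
- robot.camera_info(name): a dict with "camera_matrix" (3x3 intrinsics, pixels), "rvec" (rotation vector, rad) and "tvec" (3), from world to camera coordinates, as OpenCV has them. Camera axes: x right, y down, z forward; pixel columns grow to the right and rows downward; lengths in m; the calibration is good to about 2 mm. A picture is of the moment at which its call begins: read the wrist's pose just before it. camera_info takes no time and is no camera call; for the wrist camera it gives the pose at the moment of the call.
- robot.hand_in(): hands the job in; it is judged then, once.
The state is a dict: "t": time; "joint_pos": joint angles; "dq": joint speeds; "tau": joint torques, N m; "position": TCP position; "tcp_rot": TCP orientation; "force": force on the tool from outside, world axes, zero at the start; "torque": the same for the moment, N m; "width": finger opening in m; "grasp_force": force on a finger pad.
Only numpy, scipy, OpenCV 4.12 (cv2) and the standard library are available. Lean on these libraries where they do the work, as an engineer would, in place of code of your own. Each camera call takes 0.05 s, during which the arm holds its last target. There are 200 camera calls.

## Working session

There is one attempt and no reset: what is moved stays moved. The work goes in short steps, Python scripts to look and compute and a tool call to move; the robot and the scene stay as the last step left them, time stands still between calls to the robot, and variables do not carry over. Pictures are saved under pics/ and viewed, at most 10 in all, crops included, and the job is handed in when it is done.

Besides the shell and the picture viewer there is one more tool, called after "Call:" as name(argument=value, ...) on one line, values as JSON. drive_tool: Moves the arm, as the interface text tells. Its arguments: {"type":"object","properties":{"steps":{"type":"string"},"grip_force":{"type":"number"}},"required":["steps"]}

```bash
mkdir -p pics; ls
cat > h.py <<'E'
import numpy as np, cv2
from cell import robot
def cam(n):
    i=robot.camera_info(n); p,d=robot.read_camera(n)
    K=np.array(i["camera_matrix"],float); R=cv2.Rodrigues(np.array(i["rvec"],float))[0]; t=np.array(i["tvec"],float).ravel()
    return p,d,K,R,t
def cloud(d,K,R,t):
    v,u=np.mgrid[:d.shape[0],:d.shape[1]]
    c=np.stack([(u-K[0,2])/K[0,0]*d,(v-K[1,2])/K[1,1]*d,d],-1)
    return (c-t)@R
def ray(u,v,z,K,R,t):
    o=-R.T@t; r=R.T@np.array([(u-K[0,2])/K[0,0],(v-K[1,2])/K[1,1],1]); return o+r*(z-o[2])/r[2]
E
python3 - <<'E'
from h import *
s=robot.state(); print({k:np.round(s[k],3) for k in("t","position","tcp_rot","width","force")})
a=[]
for n in("scene","side"):
    p,d,K,R,t=cam(n); np.savez(n,p=p,d=d,K=K,R=R,t=t); cv2.imwrite(f"pics/{n}0.png",p[...,::-1]); print(n,-R.T@t)
E
```

```text
pics
{'t': np.float64(0.0), 'position': array([0.238, 0.631, 0.242]), 'tcp_rot': array([-3.14 ,  0.   ,  2.782]), 'width': np.float64(0.086), 'force': array([ 0.233, -0.016, -0.43 ])}
scene [1.19574486 0.30522723 0.64485097]
side [ 0.30305177 -0.6600987   0.67068634]
```

View pics/scene0.png

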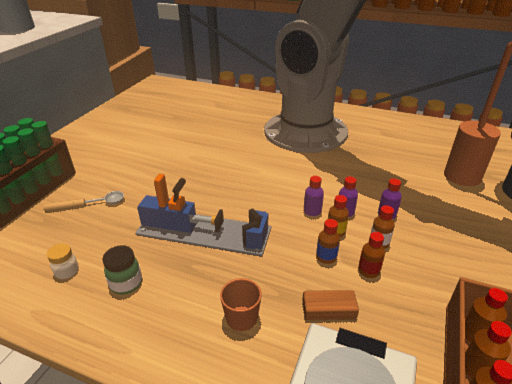

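View pics/side0.png

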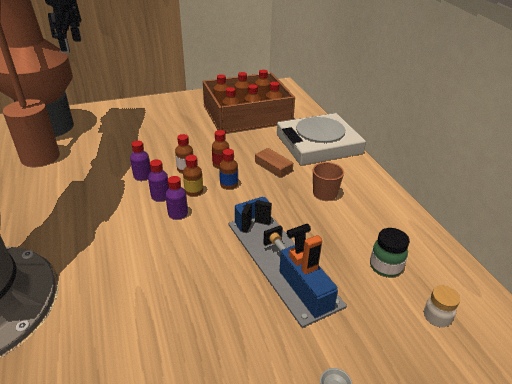

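Scene picture: yellow-label bottle at (338,217) and clamp from (140,230) to (268,240) with the handle at (161,190). In the side picture the bottle is at (192,176), the handle at (313,255) and the V block at (253,213). Purple look-alikes stand nearby.

Run:
```python
from h import *
for n in("scene","side"):
    f=np.load(n+".npz"); p,d,K,R,t=[f[k] for k in"pdKRt"]; P=cloud(d,K,R,t)
    h=cv2.cvtColor(p,cv2.COLOR_RGB2HSV).astype(int); H,S,V=h[...,0],h[...,1],h[...,2]
    ok=d>0
    red=((H<5)|(H>174))&(S>200)&(V>120)&ok&(P[...,2]>.07)&(P[...,2]<.12)
    k,l,st,c=cv2.connectedComponentsWithStats(red.astype(np.uint8))
    for i in range(1,k):
        if st[i,4]>25:
            m=(l==i); q=P[m]; ctr=(q[:,:2].min(0)+q[:,:2].max(0))/2
            # ellipse of top: extreme rows
            vs,us=np.where(m); top=vs.min(); u0=(us.min()+us.max())/2; w=us.max()-us.min()+1
            cen=-R.T@t
            # ray through the mask's centroid at z=.09 (axis)
            print(n,"cap",st[i],np.round(ctr,3),"ray",np.round(ray(c[i][0],c[i][1],.092,K,R,t)[:2],3))
    blue=(H>105)&(H<125)&(S>150)&ok&(P[...,2]>.01)&(P[...,2]<.08)
    k,l,st,c=cv2.connectedComponentsWithStats(blue.astype(np.uint8))
    for i in range(1,k):
        if st[i,4]>80:
            q=P[l==i]; tp=q[q[:,2]>q[:,2].max()-.006]; print(n,"blue",st[i],"zmax",q[:,2].max().round(3),"rect",cv2.minAreaRect(tp[:,:2].astype(np.float32)))
    org=(H>6)&(H<16)&(S>200)&(V>150)&ok&(P[...,2]>.085)&(P[...,2]<.16)
    k,l,st,c=cv2.connectedComponentsWithStats(org.astype(np.uint8))
    for i in range(1,k):
        if st[i,4]>20:
            q=P[l==i]; print(n,"orange",st[i],q.min(0).round(3),q.max(0).round(3))
    g=(S<60)&ok&(P[...,2]>.004)&(P[...,2]<.013)&(P[...,0]>.3)&(P[...,0]<.95)
    k,l,st,c=cv2.connectedComponentsWithStats(cv2.morphologyEx(g.astype(np.uint8),cv2.MORPH_CLOSE,np.ones((3,3))))
    for i in range(1,k):
        if st[i,4]>150: q=P[(l==i)&ok]; q=q[q[:,2]<.02]; print(n,"grey",st[i],cv2.minAreaRect(q[:,:2].astype(np.float32)))
```

```text
scene cap [311 176  10   6  45] [0.409 0.138] ray [0.397 0.135]
scene cap [345 177  11   7  56] [0.38  0.214] ray [0.37  0.213]
scene cap [390 179  11   7  64] [0.351 0.314] ray [0.34  0.315]
scene cap [335 195  12   8  69] [0.463 0.21 ] ray [0.453 0.209]
scene cap [381 205  13   9  83] [0.464 0.311] ray [0.454 0.311]
scene cap [325 219  12  10  87] [0.553 0.21 ] ray [0.545 0.209]
scene cap [371 232  13  10 104] [0.559 0.304] ray [0.551 0.304]
scene cap [489 288  19  14 188] [0.636 0.509] ray [0.623 0.519]
scene cap [491 321  21  17 235] [0.72  0.509] ray [0.697 0.519]
scene cap [494 360  18  20 265] [0.789 0.507] ray [0.77  0.517]
scene orange [154 174  10   8  50] [ 0.579 -0.181  0.139] [ 0.608 -0.166  0.147]
scene orange [168 196   8   9  31] [ 0.579 -0.158  0.085] [ 0.604 -0.136  0.089]
scene grey [ 136  219  135   36 1993] ((0.5806410908699036, -0.08266575634479523), (0.0986585021018982, 0.3078562617301941), 8.828229904174805)
side cap [215 130  10   6  40] [0.558 0.303] ray [0.562 0.316]
side cap [178 135  10   5  35] [0.463 0.31 ] ray [0.466 0.325]
side cap [132 141  11   6  4
[... 477 characters left out ...]
 0.061 rect ((0.5568315982818604, 0.05161352828145027), (0.07774600386619568, 0.029505228623747826), 17.303752899169922)
side blue [ 280  246   57   71 1442] zmax 0.073 rect ((0.5900171995162964, -0.17093253135681152), (0.0436294786632061, 0.12448620796203613), 8.414971351623535)
side grey [277 133  85  32 203] ((0.813762903213501, 0.2688470780849457), (0.12457457184791565, 0.2536313533782959), 48.035377502441406)
side grey [ 229  216  118  111 2546] ((0.5780882835388184, -0.08425131440162659), (0.10065396875143051, 0.3099753260612488), 8.27471923828125)
side grey [320 369  31  15 320] ((0.5613268613815308, -0.34850457310676575), (0.02355070970952511, 0.04765533283352852), 70.15373992919922)
```

Call:
drive_tool(steps="-2.9 -2.6 0 -4 8.5; -5.8 -5.2 0 -8 8.5; -8.7 -7.8 0 -12 8.5; -11.6 -10.4 0 -16 8.5; -14.5 -13 0 -20 8.5; -17.4 -15.6 0 -24 8.5; -20.3 -18.2 0 -29 8.5; -23.2 -20.8 0 -29 8.5", grip_force=40)

```text
t: 0.77
position: [0.382, 0.3534, 0.2422]
tcp_rot: [-3.142, -0.0, -2.989]
force: [1.8, 0.3, -0.6]
width: 0.085
grasp_force: 0.0
```

```bash
cat >> h.py <<'E'
from scipy.spatial.transform import Rotation as Ro
def goto(x,y,z,yaw=None):
    "shift in tool cm and twist deg to a world TCP target"
    s=robot.state(); M=Ro.from_euler('xyz',s["tcp_rot"]).as_matrix()
    d=M.T@(np.array([x,y,z])-s["position"])*100
    tw=0 if yaw is None else -np.degrees((yaw-s["tcp_rot"][2]+np.pi)%(2*np.pi)-np.pi)
    print("t",round(float(s["t"]),2),"pos",np.round(s["position"],4),"rot",np.round(s["tcp_rot"],3),"shift",d.round(2),"twist",round(float(tw),1))
E
python3 - <<'E'
from h import *
A=np.radians(98.5)   # closing line
goto(.462,.210,.242,A+np.pi/2)
# clamp-frame from side/scene depth: V block top
o=np.array([.577,-.0685]);X=np.array([np.cos(A),np.sin(A)]);Y=np.array([-X[1],X[0]])
for n in("scene","side"):
    f=np.load(n+".npz"); p,d,K,R,t=[f[k] for k in"pdKRt"]; P=cloud(d,K,R,t); q=P[d>0]; c=p[d>0]
    a=(q[:,:2]-o)@X; b=(q[:,:2]-o)@Y
    m=(a>60)|((a>.0)&(a<.16)&(abs(b)<.06)&(q[:,2]>.025))
    for lo in np.arange(0,.16,.01):
        k=m&(a>=lo)&(a<lo+.01)
        if k.sum(): print(n,lo.round(2),k.sum(),"b",b[k].min().round(3),b[k].max().round(3),"z",q[k,2].max().round(3))
E
```

```text
t 0.77 pos [0.382  0.3534 0.2422] rot [-3.142 -0.    -2.989] shift [ -5.73 -15.39   0.02] twist 0.2
scene 0.0 21 b -0.008 0.002 z 0.051
scene 0.01 31 b -0.011 0.008 z 0.055
scene 0.02 145 b -0.021 0.023 z 0.062
scene 0.03 2 b -0.017 0.009 z 0.05
scene 0.08 7 b -0.028 -0.025 z 0.064
scene 0.09 100 b -0.037 0.038 z 0.066
scene 0.1 146 b -0.039 0.04 z 0.067
scene 0.11 161 b -0.039 0.039 z 0.066
scene 0.12 135 b -0.04 0.04 z 0.064
scene 0.13 135 b -0.036 0.034 z 0.061
side 0.0 41 b -0.01 0.011 z 0.054
side 0.01 54 b -0.009 0.012 z 0.062
side 0.02 201 b -0.021 0.022 z 0.063
side 0.03 1 b 0.02 0.02 z 0.028
side 0.08 13 b -0.029 0.031 z 0.066
side 0.09 226 b -0.036 0.039 z 0.066
side 0.1 200 b -0.036 0.039 z 0.067
side 0.11 129 b -0.037 0.039 z 0.067
side 0.12 127 b -0.038 0.039 z 0.063
side 0.13 39 b -0.032 0.036 z 0.061
```

Call:
drive_tool(steps="-1.4 -3.85 0 0.2 6; -2.8 -7.7 0 0.2 6; -4.2 -11.6 0 0.2 6; -5.7 -15.4 0 0.2 6; -5.7 -15.4 3 0.2 6; -5.7 -15.4 6 0.2 6; -5.7 -15.4 8 0.2 6; -5.7 -15.4 8 0.2 6")

```text
t: 1.43
position: [0.4585, 0.21, 0.1588]
tcp_rot: [-3.139, -0.005, -2.999]
force: [-0.4, -1.1, -0.3]
width: 0.0599
grasp_force: 0.0
```

Run:
```python
from h import *
goto(.462,.210,.092,np.radians(188.5))
p,d,K,R,t=cam("wrist"); cv2.imwrite("pics/w1.png",p[...,::-1])
P=cloud(d,K,R,t); h=cv2.cvtColor(p,cv2.COLOR_RGB2HSV).astype(int); H,S,V=h[...,0],h[...,1],h[...,2]
red=(((H<5)|(H>174))&(S>180)&(V>90)&(d>0)&(P[...,2]>.09)&(P[...,2]<.11)).astype(np.uint8)
k,l,st,c=cv2.connectedComponentsWithStats(red)
for i in range(1,k):
    if st[i,4]>60: q=P[l==i]; print(st[i],((q.min(0)+q.max(0))/2).round(4),np.ptp(q,0).round(3))
A=np.radians(98.5); o=np.array([.577,-.0685]);X=np.array([np.cos(A),np.sin(A)]);Y=np.array([-X[1],X[0]])
for n in("scene","side"):
    f=np.load(n+".npz"); p,d,K,R,t=[f[k] for k in"pdKRt"]; P=cloud(d,K,R,t); q=P[d>0]; c=p[d>0].astype(int)
    a=(q[:,:2]-o)@X; b=(q[:,:2]-o)@Y
    m=(a>.07)&(a<.16)&(abs(b)<.045)&(q[:,2]>.015)&(q[:,2]<.06)&(c.max(1)<60)
    for s in(-1,1):
        k=m&(b*s>.006)&(b*s<.03); 
        if k.sum()>5: print(n,s,k.sum(),np.percentile(a[k]+s*b[k],[10,50,90]).round(4))
    k=(a>.0)&(a<.06)&(abs(b)<.025)&(q[:,2]>.03)&(q[:,2]<.064)&(c.max(1)<60)&(abs(b)>.012); print("pad a",np.percentile(a[k],[5,50,95]).round(4))
```

```text
t 1.43 pos [0.4585 0.21   0.1588] rot [-3.139 -0.005 -2.999] shift [-0.38 -0.03  6.68] twist -0.3
[ 431   39   56   51 2124] [0.3528 0.3137 0.0961] [0.027 0.027 0.012]
[ 264   67   45   48 1686] [0.382  0.2154 0.096 ] [0.027 0.027 0.012]
[ 131   95   48   45 1690] [0.4086 0.1376 0.0961] [0.026 0.027 0.012]
[ 238  195   40   42 1351] [0.4633 0.2098 0.0961] [0.027 0.026 0.012]
[ 381  216   45   42 1398] [0.4644 0.3108 0.0962] [0.027 0.027 0.012]
[223 308  35  25 624] [0.5459 0.2094 0.0958] [0.012 0.025 0.011]
scene -1 26 [0.1278 0.1518 0.1634]
scene 1 16 [0.1183 0.1285 0.1489]
pad a [0.0234 0.028  0.0299]
side -1 220 [0.1154 0.118  0.1203]
side 1 82 [0.1175 0.1183 0.1198]
pad a [0.0208 0.0225 0.0283]
```

View pics/w1.png

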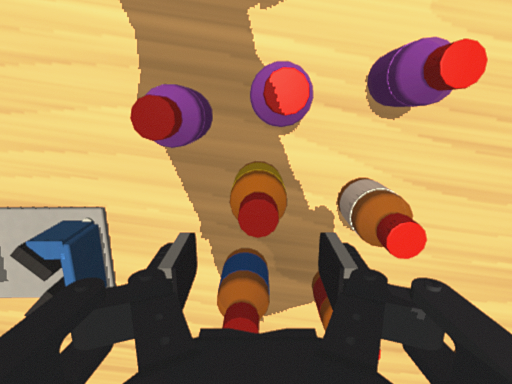

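The yellow-label bottle's cap is at (258,215), between the fingers at (180,265) and (340,265). The V block is at lower left.

Call:
drive_tool(steps="-0.5 0 2.5 0 6; -0.5 0 5 0 6; -0.5 0 6.6 0 6; -0.5 0 6.6 0 2; -0.5 0 6.6 0 2; -0.5 0 6.6 0 2; -0.5 0 6.6 0 2; -0.5 0 6.6 0 2")

```text
t: 2.15
position: [0.4663, 0.2125, 0.098]
tcp_rot: [3.14, 0.002, -2.999]
force: [-0.8, -1.7, 9.1]
width: 0.0263
grasp_force: 40.0
```

Call:
drive_tool(steps="0 0 0 0 2; 0 0 -2 0 2; 0 0 -5 0 2; 0 0 -8 0 2; 0 0 -11 0 2; 0 0 -14 0 2; 0 0 -14 0 2")

```text
t: 2.73
position: [0.4675, 0.2131, 0.2427]
tcp_rot: [3.137, 0.008, -2.999]
force: [1.2, 0.8, -1.0]
width: 0.0263
grasp_force: 40.0
```

Run:
```python
from h import *
s=robot.state(); print(s["width"],s["grasp_force"],s["force"])
A=np.radians(98.5); o=np.array([.577,-.0685]);X=np.array([np.cos(A),np.sin(A)])
q=o+.082*X; print(q); goto(q[0],q[1],s["position"][2],np.radians(188.5))
p,d,K,R,t=cam("wrist"); cv2.imwrite("pics/w2.png",p[...,::-1])
```

```text
0.026298782248537936 40.00486671924591 [ 1.22084521  0.78049862 -0.99284245]
[0.56487963 0.0125993 ]
t 2.73 pos [0.4675 0.2131 0.2427] rot [ 3.137  0.008 -2.999] shift [ -6.79 -21.23  -0.03] twist -0.3
```

View pics/w2.png

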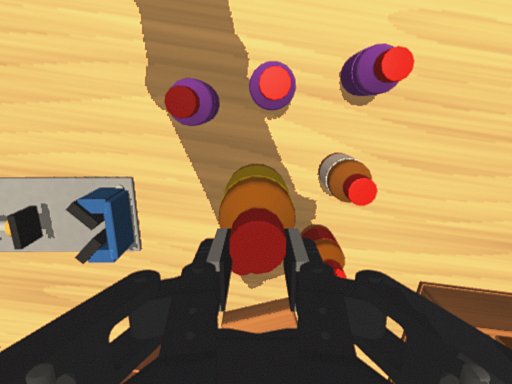

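Wrist picture: the bottle is held at (257,240) and upright. The V block is at (105,222), its V opening left, and the pad is at (25,228).

Run:
```python
from h import *
s=robot.state(); print(np.round(s["position"],4),s["t"])
p,d,K,R,t=cam("wrist"); P=cloud(d,K,R,t); 
A=np.radians(98.5); o=np.array([.577,-.0685]);X=np.array([np.cos(A),np.sin(A)]);Y=np.array([-X[1],X[0]])
h=cv2.cvtColor(p,cv2.COLOR_RGB2HSV).astype(int); H,S,V=h[...,0],h[...,1],h[...,2]
red=((H<5)|(H>174))&(S>180)&(V>70)&(d>0); red[:200]=0; red[280:]=0; red[:,:225]=0; red[:,300:]=0
q=P[red]; print("held cap z",np.percentile(q[:,2],[5,50,95,99]).round(4), "pos",s["position"][2])
top=q[q[:,2]>np.percentile(q[:,2],95)-.003]; print("cap xy",((top.min(0)+top.max(0))/2).round(4),np.ptp(top,0).round(3))
g=(d>0); g[:,160:]=0; g[:165]=0; g[270:]=0; q=P[g]; c=p[g].astype(int); a=(q[:,:2]-o)@X; b=(q[:,:2]-o)@Y
pl=(q[:,2]>.003)&(q[:,2]<.013); print("plate b",b[pl].min(),b[pl].max(),"a max",a[pl].max(),"z",np.median(q[pl,2]))
dark=(c.max(1)<70)
for s_ in(-1,1):
  for z in(.02,.05):
    k=dark&(a>.06)&(b*s_>.004)&(b*s_<.03)&(q[:,2]>z)&(q[:,2]<.07)&(q[:,2]<z+.03); print(s_,z,k.sum(),np.percentile((a+s_*b)[k],[5,50,95]).round(4) if k.any() else"")
k=(q[:,2]>.055)&(a>.07); print("block top b",b[k].min(),b[k].max(),"a",a[k].min(),a[k].max())
k=dark&(a<.05)&(q[:,2]>.045); print("pad",k.sum(),"a",np.percentile(a[k],[5,50,95]),"b",b[k].min(),b[k].max())
```

```text
[0.4667 0.2128 0.2401] 2.7833
held cap z [0.2248 0.2417 0.2428 0.2433] pos 0.2400558622412894
cap xy [0.4638 0.2116 0.2419] [0.028 0.027 0.004]
plate b -0.05085112927913041 0.04923278879719729 a max 0.14089052088718138 z 0.007906979483804484
-1 0.02 287 [0.1232 0.1494 0.1633]
-1 0.05 385 [0.1211 0.1291 0.1568]
1 0.02 268 [0.1395 0.1516 0.1638]
1 0.05 474 [0.1182 0.1296 0.1561]
block top b -0.04014275420519854 0.07841599755853479 a 0.09023840357479866 0.2558753197592465
pad 605 a [0.02305597 0.02907645 0.03028297] b -0.020641803577681524 0.0193831651939684
```

Call:
drive_tool(steps="-1 -3 0 0 2; -2.2 -6.5 0 0 2; -3.4 -10 0 0 2; -4.6 -13.5 0 0 2; -5.8 -17 0 0 2; -6.7 -20 0 0 2; -7.2 -21.3 0 -0.3 2; -7.2 -21.3 0 -0.3 2")

```text
t: 3.5
position: [0.5673, 0.0075, 0.2352]
tcp_rot: [-3.14, -0.001, -2.998]
force: [-1.0, 0.4, -2.2]
width: 0.026
grasp_force: 39.9
```

Call:
drive_tool(steps="0 0 2 0 2; 0 0 4 0 2; 0 0 6 0 2; 0 0 6 0 2; 0 0 6 0 2; 0 0 6 0 2")

```text
t: 4.0
position: [0.567, 0.0118, 0.1769]
tcp_rot: [-3.142, 0.0, -2.993]
force: [0.2, -0.5, -0.4]
width: 0.026
grasp_force: 39.9
```

Run:
```python
from h import *
goto(.568,.0127,.1068,np.radians(188.5))
p,d,K,R,t=cam("wrist"); cv2.imwrite("pics/w3.png",p[...,::-1]); P=cloud(d,K,R,t)
h=cv2.cvtColor(p,cv2.COLOR_RGB2HSV).astype(int); H,S,V=h[...,0],h[...,1],h[...,2]
red=((H<5)|(H>174))&(S>180)&(V>70)&(d>0); red[:200]=0; red[280:]=0; red[:,:225]=0; red[:,300:]=0
q=P[red]; top=q[q[:,2]>np.percentile(q[:,2],95)-.003]; print("cap",((top.min(0)+top.max(0))/2).round(4),np.percentile(q[:,2],[50,95]).round(4))
A=np.radians(98.5); o=np.array([.577,-.0685]);X=np.array([np.cos(A),np.sin(A)]);Y=np.array([-X[1],X[0]])
v=((top.min(0)+top.max(0))/2)[:2]-o; print("cap a,b",v@X,v@Y)
g=d>0; q=P[g]; c=p[g].astype(int); a=(q[:,:2]-o)@X; b=(q[:,:2]-o)@Y
k=(q[:,2]>.058)&(q[:,2]<.07)&(abs(b)<.06)&(a>.07)&(a<.16)
for s_ in(-1,1):
    kk=k&(b*s_>.012)&(b*s_<.034); print("V",s_,kk.sum(),np.percentile((a+s_*b)[kk],[0,2,5,10]).round(4) if kk.any() else"")
```

```text
t 4.0 pos [0.567  0.0118 0.1769] rot [-3.142  0.    -2.993] shift [-0.11  0.08  7.01] twist -0.0
cap [0.5641 0.0105 0.1794] [0.1787 0.1798]
cap a,b 0.08002594772759827 0.001034279726058842
V -1 298 [0.1222 0.1246 0.1264 0.1287]
V 1 780 [0.1165 0.1167 0.118  0.1191]
```

View pics/w3.png

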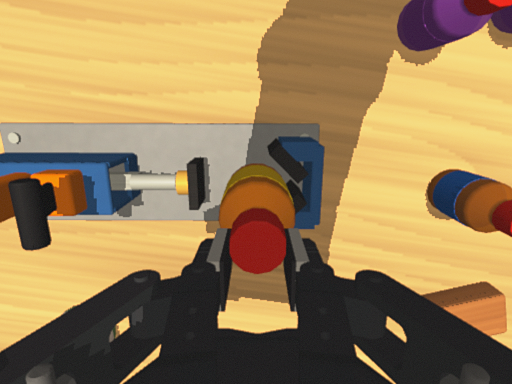

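The bottle is over the nest, cap at (257,240), with the V at (295,180) and the pad at (197,183). I'll lower it with a small sideways correction.

Call:
drive_tool(steps="-0.2 0.1 0 0 2; -0.2 0.1 2 0 2; -0.2 0.1 4 0 2; -0.2 0.1 5.5 0 2; -0.2 0.1 6.5 0 2; -0.2 0.1 6.8 0 2; -0.2 0.1 6.8 0 2; -0.2 0.1 6.8 0 2")

```text
t: 4.72
position: [0.5693, 0.0127, 0.1091]
tcp_rot: [-3.142, 0.001, -2.994]
force: [0.6, -0.2, -1.3]
width: 0.0259
grasp_force: 40.0
```

Call:
drive_tool(steps="0 0 0.1 0 2; 0 0 0.2 0 2; 0 0 0.3 0 2; 0 0 0.3 0 2")

```text
t: 5.05
position: [0.5695, 0.0126, 0.1061]
tcp_rot: [-3.142, 0.002, -2.994]
force: [-0.4, -0.8, 5.5]
width: 0.0262
grasp_force: 40.6
```

Call:
drive_tool(steps="0 0 0 0 3.2; 0 0 0 0 4; 0 0 0 0 5.5; 0 0 0 0 6; 0 0 -3 0 6; 0 0 -6 0 6; 0 0 -9 0 6; 0 0 -9 0 6")

```text
t: 5.72
position: [0.5711, 0.0126, 0.2006]
tcp_rot: [3.141, 0.007, -2.994]
force: [0.9, -0.0, 0.8]
width: 0.0601
grasp_force: 0.0
```

Run:
```python
from h import *
A=np.radians(98.5); o=np.array([.577,-.0685]);X=np.array([np.cos(A),np.sin(A)]);Y=np.array([-X[1],X[0]])
out=[]
for n in("wrist","scene","side"):
    p,d,K,R,t=cam(n); P=cloud(d,K,R,t)
    h=cv2.cvtColor(p,cv2.COLOR_RGB2HSV).astype(int); H,S,V=h[...,0],h[...,1],h[...,2]
    a=(P[...,:2]-o)@X; b=(P[...,:2]-o)@Y
    red=((H<5)|(H>174))&(S>180)&(V>70)&(d>0)&(abs(b)<.05)&(a>.04)&(a<.13)&(P[...,2]>.09)
    q=P[red]; v=(q.min(0)+q.max(0))/2; print(n,red.sum(),v.round(4),q[:,2].max().round(4),"a,b",((v[:2]-o)@X).round(4),((v[:2]-o)@Y).round(4))
    org=(H>6)&(H<16)&(S>190)&(V>90)&(d>0)&(P[...,2]>.135)&(P[...,2]<.155)&(a<0)
    print(" handle top",org.sum(),[np.percentile(w[org],[2,98]).round(4) for w in(a,b)] if org.any() else"", P[...,2][org].max() if org.any() else"")
    tr=(p.max(-1)<70)&(d>0)&(P[...,2]>.118)&(P[...,2]<.142)&(a<0)&(a>-.2)&(abs(b)<.05)
    print(" trigger",tr.sum(),[np.percentile(w[tr],[2,98]).round(4) for w in(a,b,P[...,2])] if tr.any() else"")
    k=(p.max(-1)<70)&(a<.06)&(a>0)&(P[...,2]>.045)&(P[...,2]<.064)&(abs(b)<.025); print(" pad face",k.sum(),np.percentile(a[k],[50,95,99]).round(4))
    if n!="scene": out.append(p)
cv2.imwrite("pics/w4.png",cv2.resize(np.hstack([out[0],out[1]])[...,::-1],(800,300)))
s=robot.state(); print(s["t"])
q=o+(-.09)*X; goto(q[0],q[1],.2,np.radians(188.5))
```

```text
wrist 1037 [0.5662 0.0101 0.1021] 0.1101 a,b 0.0794 -0.0009
 handle top 0  
 trigger 1641 [array([-0.0672, -0.0541]), array([-0.0206,  0.0209]), array([0.1254, 0.1356])]
 pad face 488 [0.027  0.0295 0.0296]
scene 15 [0.5685 0.0128 0.1002] 0.1082 a,b 0.0816 -0.0036
 handle top 75 [array([-0.1134, -0.0992]), array([-0.014 ,  0.0122])] 0.14661582594130676
 trigger 11 [array([-0.065 , -0.0553]), array([-0.0229, -0.0036]), array([0.1221, 0.1319])]
 pad face 55 [0.0282 0.0299 0.0301]
side 161 [0.5485 0.0085 0.2333] 0.3765 a,b 0.0804 0.0168
 handle top 136 [array([-0.1164, -0.1019]), array([-0.0113,  0.0158])] 0.14729989644976968
 trigger 319 [array([-0.1167, -0.058 ]), array([-0.0177,  0.0227]), array([0.1187, 0.1367])]
 pad face 128 [0.0225 0.0287 0.0306]
5.8667
t 5.87 pos [0.5686 0.0129 0.1953] rot [ 3.141  0.    -2.993] shift [  0.37 -17.17  -0.48] twist -0.0
```

View pics/w4.png

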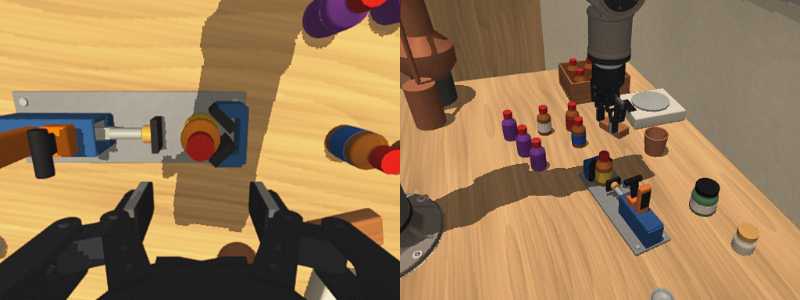

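Bottle upright, let go in the V at (203,140), a few mm short of it. In the side half the handle is at (645,190).

Call:
drive_tool(steps="0 -3 -0.5 0 8.5; 0.1 -6.5 -0.5 0 8.5; 0.2 -10 -0.5 0 8.5; 0.3 -13.5 -0.5 0 8.5; 0.4 -16 -0.5 0 8.5; 0.4 -16.6 -0.5 0 8.5; 0.4 -16.6 -0.5 0 8.5; 0.4 -16.6 -0.5 0 8.5")

```text
t: 6.53
position: [0.5888, -0.1514, 0.1992]
tcp_rot: [3.141, -0.002, -2.994]
force: [-0.5, 1.2, -0.3]
width: 0.0845
grasp_force: 0.0
```

Run:
```python
from h import *
A=np.radians(98.5); o=np.array([.577,-.0685]);X=np.array([np.cos(A),np.sin(A)]);Y=np.array([-X[1],X[0]])
q=o-.0845*X; goto(q[0],q[1],.117,np.radians(188.5))
p,d,K,R,t=cam("wrist"); P=cloud(d,K,R,t); cv2.imwrite("pics/w5.png",p[...,::-1])
h=cv2.cvtColor(p,cv2.COLOR_RGB2HSV).astype(int); H,S,V=h[...,0],h[...,1],h[...,2]
a=(P[...,:2]-o)@X; b=(P[...,:2]-o)@Y; z=P[...,2]
org=(H>4)&(H<18)&(S>180)&(d>0)&(z>.1)&(z<.155); tr=(p.max(-1)<70)&(d>0)&(z>.115)&(z<.142)&(abs(b)<.04)
for m in(org,tr):
    if m.any(): print(m.sum(),[np.percentile(w[m],[1,50,99]).round(4) for w in(a,b,z)])
```

```text
t 6.53 pos [ 0.5888 -0.1514  0.1992] rot [ 3.141e+00 -2.000e-03 -2.994e+00] shift [-0.07 -0.08  8.22] twist -0.0
1407 [array([-0.1152, -0.1064, -0.0998]), array([-0.0135,  0.0048,  0.0146]), array([0.1021, 0.1439, 0.1461])]
1520 [array([-0.0718, -0.0637, -0.055 ]), array([-0.0212,  0.0015,  0.0213]), array([0.116 , 0.1334, 0.1359])]
```

View pics/w5.png

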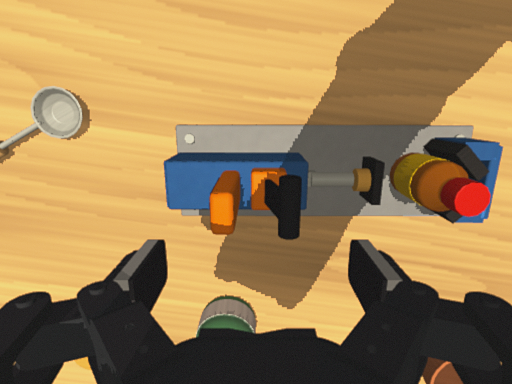

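Fingers straddle the handle (225,203) and cross-bar (289,207) and the line is centred. I'll descend and do a first squeeze.

Call:
drive_tool(steps="-0.1 -0.1 2.5 0 8.5; -0.1 -0.1 5 0 8.5; -0.1 -0.1 7 0 8.5; -0.1 -0.1 8.2 0 8.5; -0.1 -0.1 8.2 0 8.5; -0.1 -0.1 8.2 0 8.5", grip_force=25)

```text
t: 7.08
position: [0.5905, -0.152, 0.1183]
tcp_rot: [3.141, -0.001, -2.992]
force: [-0.0, -0.2, 1.4]
width: 0.0851
grasp_force: 0.0
```

Call:
drive_tool(steps="0 0 0 0 6.4; 0 0 0 0 6.2; 0 -0.3 0 0 5.6; 0 -0.6 0 0 5; 0 -0.9 0 0 4.4; 0 -1.2 0 0 3.8; 0 -1.3 0 0 3.5; 0 -1.3 0 0 3.5")

```text
t: 7.75
position: [0.593, -0.1646, 0.1195]
tcp_rot: [3.14, 0.002, -2.993]
force: [-2.3, 8.7, 9.4]
width: 0.0355
grasp_force: 12.3
```

```bash
cat > m.py <<'E'
from h import *
A=np.radians(98.5); o=np.array([.577,-.0685]);X=np.array([np.cos(A),np.sin(A)]);Y=np.array([-X[1],X[0]])
s=robot.state(); print("t",round(float(s["t"]),2),"w",round(float(s["width"]),4),"g",round(float(s["grasp_force"]),1),"a",((s["position"][:2]-o)@X).round(4),"F",np.round(s["force"],1))
for n in("wrist","side","scene"):
    p,d,K,R,t=cam(n); P=cloud(d,K,R,t)
    h=cv2.cvtColor(p,cv2.COLOR_RGB2HSV).astype(int); H,S,V=h[...,0],h[...,1],h[...,2]
    a=(P[...,:2]-o)@X; b=(P[...,:2]-o)@Y; z=P[...,2]
    red=((H<5)|(H>174))&(S>180)&(V>70)&(d>0)&(abs(b)<.05)&(a>.04)&(a<.13)&(z>.09)&(z<.13)
    pad=(p.max(-1)<70)&(a<.075)&(a>.01)&(z>.052)&(z<.066)&(abs(b)<.022)&(d>0)
    tr=(p.max(-1)<70)&(d>0)&(z>.128)&(z<.142)&(abs(b)<.024)&(a<-.04)&(a>-.09)
    f=lambda m,w,q:np.percentile(w[m],q).round(4) if m.sum()>8 else None
    print(n,"pad",pad.sum(),f(pad,a,[5,50,95]),"cap",red.sum(),(((f(red,a,0)+f(red,a,100))/2).round(4),((f(red,b,0)+f(red,b,100))/2).round(4)) if red.sum()>8 else"","trig",f(tr,a,[2,98]))
E
python3 m.py
```

```text
t 7.75 w 0.0355 g 12.3 a -0.0974 F [-2.3  8.7  9.4]
wrist pad 1103 [0.0323 0.0343 0.0398] cap 0  trig [-0.0898 -0.0692]
side pad 94 [0.0322 0.0349 0.0406] cap 164 (np.float64(0.0777), np.float64(0.0019)) trig [-0.0899 -0.0777]
scene pad 43 [0.0355 0.0388 0.0411] cap 78 (np.float64(0.0805), np.float64(-0.0023)) trig [-0.0894 -0.0667]
```

Call:
drive_tool(steps="0 0.4 0 0 4.6; 0 0.9 0 0 5.6; 0 1.3 0 0 6.6; 0 1.3 0 0 7; 0 1.3 0 0 7")

```text
t: 8.32
position: [0.5905, -0.1526, 0.1184]
tcp_rot: [-3.141, 0.0, -2.993]
force: [0.1, -0.0, 0.1]
width: 0.0702
grasp_force: 0.0
```

```bash
python3 m.py
```

```text
t 8.32 w 0.0702 g 0.0 a -0.0852 F [ 0.1 -0.   0.1]
wrist pad 1084 [0.0294 0.0314 0.0369] cap 0  trig [-0.0777 -0.0503]
side pad 98 [0.0296 0.0318 0.0376] cap 164 (np.float64(0.0776), np.float64(0.0009)) trig [-0.0756 -0.0493]
scene pad 56 [0.0308 0.0354 0.0383] cap 78 (np.float64(0.0802), np.float64(-0.0023)) trig [-0.0687 -0.0411]
```

Call:
drive_tool(steps="0 0 0 0 6.2; 0 -0.3 0 0 5.6; 0 -0.6 0 0 5; 0 -0.9 0 0 4.4; 0 -1.2 0 0 3.8; 0 -1.3 0 0 3.5; 0 -1.3 0 0 3.5; 0 -1.3 0 0 3.5")

```text
t: 9.13
position: [0.5927, -0.1647, 0.1187]
tcp_rot: [3.14, 0.0, -2.993]
force: [-1.4, 7.6, 8.0]
width: 0.0355
grasp_force: 12.3
```

Call:
drive_tool(steps="0 0.4 0 0 4.6; 0 0.9 0 0 5.6; 0 1.3 0 0 6.6; 0 1.3 0 0 7; 0 1.3 0 0 7")

```text
t: 9.55
position: [0.5904, -0.1527, 0.1183]
tcp_rot: [-3.141, -0.0, -2.993]
force: [-0.4, -0.2, 0.0]
width: 0.07
grasp_force: 0.0
```

```bash
python3 m.py
```

```text
t 9.55 w 0.07 g 0.0 a -0.0852 F [-0.4 -0.2  0. ]
wrist pad 1100 [0.0384 0.0404 0.0457] cap 0  trig [-0.0777 -0.0504]
side pad 99 [0.0383 0.0409 0.0462] cap 163 (np.float64(0.0778), np.float64(0.0004)) trig [-0.0762 -0.0494]
scene pad 51 [0.0401 0.0446 0.047 ] cap 78 (np.float64(0.0808), np.float64(-0.0023)) trig [-0.0691 -0.0412]
```

Call:
drive_tool(steps="0 0 0 0 6.2; 0 -0.3 0 0 5.6; 0 -0.6 0 0 5; 0 -0.9 0 0 4.4; 0 -1.2 0 0 3.8; 0 -1.3 0 0 3.5; 0 -1.3 0 0 3.5; 0 -1.3 0 0 3.5")

```text
t: 10.37
position: [0.5927, -0.1647, 0.1187]
tcp_rot: [3.14, 0.0, -2.993]
force: [-1.9, 9.2, 8.6]
width: 0.035
grasp_force: 12.4
```

```bash
python3 m.py
```

```text
t 10.37 w 0.035 g 12.4 a -0.0974 F [-1.9  9.2  8.6]
wrist pad 1162 [0.0496 0.0512 0.0569] cap 0  trig [-0.0898 -0.0693]
side pad 92 [0.05   0.0526 0.0586] cap 161 (np.float64(0.0808), np.float64(0.0009)) trig [-0.0899 -0.0733]
scene pad 29 [0.052  0.0556 0.0582] cap 73 (np.float64(0.082), np.float64(-0.0024)) trig [-0.0897 -0.0662]
```

Call:
drive_tool(steps="0 0.4 0 0 4.6; 0 0.9 0 0 5.6; 0 1.3 0 0 6.6; 0 1.3 0 0 7; 0 1.3 0 0 7")

```text
t: 10.93
position: [0.5904, -0.1527, 0.1183]
tcp_rot: [-3.141, -0.0, -2.993]
force: [0.0, -0.1, -0.2]
width: 0.07
grasp_force: 0.0
```

```bash
python3 m.py
```

```text
t 10.93 w 0.07 g 0.0 a -0.0852 F [ 0.  -0.1 -0.2]
wrist pad 1132 [0.0473 0.0491 0.0547] cap 0  trig [-0.0782 -0.05  ]
side pad 94 [0.0469 0.0494 0.0562] cap 159 (np.float64(0.0794), np.float64(0.0012)) trig [-0.0764 -0.0495]
scene pad 42 [0.0497 0.0532 0.0561] cap 78 (np.float64(0.0814), np.float64(-0.0012)) trig [-0.0683 -0.0403]
```

Call:
drive_tool(steps="0 0 0 0 6.2; 0 -0.3 0 0 5.6; 0 -0.6 0 0 5; 0 -0.9 0 0 4.4; 0 -1.2 0 0 3.8; 0 -1.3 0 0 3.5; 0 -1.3 0 0 3.5; 0 -1.3 0 0 3.5")

```text
t: 11.75
position: [0.5927, -0.1646, 0.1188]
tcp_rot: [3.14, 0.001, -2.993]
force: [-1.6, 8.4, 9.5]
width: 0.0352
grasp_force: 13.3
```

```bash
python3 m.py
```

```text
t 11.75 w 0.0352 g 13.3 a -0.0974 F [-1.6  8.4  9.5]
wrist pad 1183 [0.0528 0.0544 0.0603] cap 0  trig [-0.0898 -0.0692]
side pad 98 [0.0527 0.0552 0.0636] cap 158 (np.float64(0.0833), np.float64(0.0009)) trig [-0.0898 -0.0742]
scene pad 25 [0.0556 0.0586 0.0614] cap 76 (np.float64(0.0855), np.float64(-0.0024)) trig [-0.0894 -0.0662]
```

Call:
drive_tool(steps="0 0.4 0 0 4.6; 0 0.9 0 0 5.6; 0 1.3 0 0 6.6; 0 1.3 0 0 7; 0 1.3 0 0 7")

```text
t: 12.32
position: [0.5904, -0.1528, 0.1183]
tcp_rot: [-3.141, -0.0, -2.993]
force: [0.5, -1.1, -0.2]
width: 0.07
grasp_force: 0.0
```

```bash
python3 m.py
```

```text
t 12.32 w 0.07 g 0.0 a -0.0853 F [ 0.5 -1.1 -0.2]
wrist pad 1154 [0.0528 0.0545 0.0603] cap 0  trig [-0.0768 -0.0501]
side pad 104 [0.0525 0.055  0.062 ] cap 157 (np.float64(0.0834), np.float64(0.001)) trig [-0.0756 -0.0496]
scene pad 30 [0.0554 0.058  0.0612] cap 86 (np.float64(0.0853), np.float64(-0.0017)) trig [-0.0664 -0.0413]
```

Bottle is home, and about 5 N is kept. One more click is needed, so I'll do a partial squeeze, since a full one would come close to 25 N.

Call:
drive_tool(steps="0 0 0 0 6.2; 0 -0.3 0 0 5.6; 0 -0.5 0 0 5.2; 0 -0.7 0 0 4.9; 0 -0.8 0 0 4.7; 0 -0.8 0 0 4.6; 0 -0.8 0 0 4.6")

```text
t: 13.05
position: [0.5919, -0.1594, 0.1186]
tcp_rot: [3.14, 0.0, -2.993]
force: [-1.7, 8.7, 6.4]
width: 0.0462
grasp_force: 6.6
```

```bash
python3 m.py
```

```text
t 13.05 w 0.0462 g 6.6 a -0.0921 F [-1.7  8.7  6.4]
wrist pad 1158 [0.053  0.0547 0.0604] cap 0  trig [-0.085  -0.0592]
side pad 95 [0.0529 0.0556 0.0624] cap 158 (np.float64(0.0832), np.float64(0.0013)) trig [-0.0852 -0.0638]
scene pad 29 [0.0557 0.0593 0.0617] cap 81 (np.float64(0.0854), np.float64(-0.0017)) trig [-0.0823 -0.0563]
```

```bash
cat > c.py <<'E'
from m import *
def collar(p,P=None):
    h=cv2.cvtColor(p,cv2.COLOR_RGB2HSV).astype(int); H,S,V=h[...,0],h[...,1],h[...,2]; return (H>12)&(H<28)&(S>110)&(V>60)
p,d,K,R,t=cam("wrist"); P=cloud(d,K,R,t); a=(P[...,:2]-o)@X; b=(P[...,:2]-o)@Y; z=P[...,2]
m=collar(p)&(d>0)&(abs(b)<.014)&(a>0)&(a<.07)&(z>.03)&(z<.06); print("collar",m.sum(),np.percentile(a[m],[5,50,95]).round(4) if m.any() else "")
import os,time; fn=f"pics/c{int(time.time())}.png"
ys,xs=np.where((abs(b)<.04)&(a>-.03)&(a<.11)&(d>0)&(z<.12)); cv2.imwrite(fn,cv2.resize(p[max(ys.min(),0):ys.max(),xs.min():xs.max()][...,::-1],None,fx=2,fy=2)); print(fn,xs.min(),ys.min(),xs.max(),ys.max())
E
python3 c.py | tail -2; cp $(ls -t pics/c*.png|head -1) pics/cc.png; python3 -c "
import cv2;i=cv2.imread('pics/cc.png');print(i.shape);cv2.imwrite('pics/cc.png',i[:600,:800])"
```

```text
collar 923 [0.0412 0.047  0.0653]
pics/c1796245801.png 335 140 511 248
(216, 352, 3)
```

View pics/cc.png

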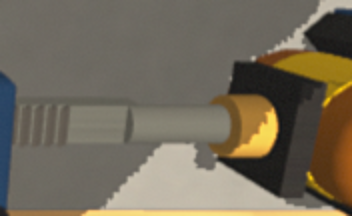

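The crop shows a thick ridged bar ending in a step at crop x≈130 (pixel about (400,202)), then the thin rod, the yellow collar at (245,125) and the pad against the bottle. The step tracks the bar's own position. Now I'll release and compare.

```bash
cat > st.py <<'E'
from h import *
A=np.radians(98.5); o=np.array([.577,-.0685]);X=np.array([np.cos(A),np.sin(A)]);Y=np.array([-X[1],X[0]])
p,d,K,R,t=cam("wrist"); P=cloud(d,K,R,t); a=(P[...,:2]-o)@X; b=(P[...,:2]-o)@Y; z=P[...,2]
g=p.mean(-1)
# brightness and half-width profile along the bar, 1.5 mm bins
for lo in np.arange(-.02,.045,.0015):
    m=(d>0)&(abs(b)<.02)&(z>.025)&(z<.06)&(a>=lo)&(a<lo+.0015)
    if m.sum()>3: print(round(lo*1e3,1),m.sum(),"z",(z[m].max()*1e3).round(1),"wid",(np.ptp(b[m])*1e3).round(1),"g",g[m].mean().round())
E
python3 st.py
```

```text
-20.0 38 z 44.8 wid 14.3 g 91.0
-18.5 65 z 46.5 wid 14.1 g 100.0
-17.0 55 z 46.1 wid 14.0 g 98.0
-15.5 34 z 44.5 wid 13.5 g 92.0
-14.0 29 z 42.6 wid 13.1 g 103.0
-12.5 49 z 42.6 wid 13.8 g 117.0
-11.0 51 z 42.6 wid 13.8 g 116.0
-9.5 45 z 42.2 wid 13.4 g 116.0
-8.0 53 z 42.1 wid 13.9 g 117.0
-6.5 46 z 42.0 wid 13.7 g 115.0
-5.0 46 z 42.0 wid 13.8 g 117.0
-3.5 46 z 42.4 wid 13.6 g 115.0
-2.0 48 z 42.2 wid 13.6 g 115.0
-0.5 49 z 42.0 wid 13.9 g 115.0
1.0 51 z 42.4 wid 14.2 g 115.0
2.5 46 z 42.4 wid 13.8 g 114.0
4.0 46 z 42.8 wid 13.2 g 116.0
5.5 50 z 45.1 wid 13.8 g 113.0
7.0 105 z 48.5 wid 13.9 g 98.0
8.5 43 z 47.9 wid 12.3 g 115.0
10.0 52 z 48.0 wid 12.9 g 115.0
11.5 47 z 47.8 wid 12.4 g 114.0
13.0 42 z 48.0 wid 11.8 g 119.0
14.5 38 z 47.6 wid 12.0 g 119.0
16.0 40 z 48.3 wid 12.2 g 118.0
17.5 42 z 47.4 wid 12.0 g 118.0
19.0 39 z 48.0 wid 12.1 g 118.0
20.5 45 z 47.7 wid 12.1 g 118.0
22.0 37 z 47.6 wid 11.5 g 120.0
23.5 44 z 48.2 wid 12.5 g 117.0
25.0 41 z 47.4 wid 12.0 g 119.0
26.5 38 z 47.9 wid 13.6 g 119.0
28.0 45 z 47.9 wid 14.0 g 119.0
29.5 45 z 48.0 wid 13.4 g 117.0
31.0 39 z 47.7 wid 13.6 g 119.0
32.5 39 z 48.4 wid 13.4 g 117.0
34.0 44 z 47.8 wid 13.4 g 119.0
35.5 47 z 47.7 wid 13.7 g 117.0
37.0 40 z 48.0 wid 13.7 g 116.0
38.5 43 z 48.6 wid 13.2 g 119.0
40.0 154 z 54.2 wid 21.6 g 87.0
41.5 187 z 53.6 wid 22.1 g 92.0
43.0 63 z 54.0 wid 20.4 g 117.0
44.5 70 z 54.1 wid 19.9 g 129.0
```

Call:
drive_tool(steps="0 0.3 0 0 5.4; 0 0.6 0 0 6.2; 0 0.8 0 0 7; 0 0.8 0 0 7; 0 0.8 0 0 7")

```text
t: 13.87
position: [0.5905, -0.1532, 0.1184]
tcp_rot: [-3.141, 0.0, -2.994]
force: [-0.1, -1.4, 0.5]
width: 0.07
grasp_force: 0.0
```

```bash
python3 st.py; python3 m.py
```

```text
-20.0 34 z 44.3 wid 14.1 g 92.0
-18.5 36 z 42.7 wid 14.1 g 109.0
-17.0 49 z 42.6 wid 13.7 g 117.0
-15.5 47 z 42.2 wid 14.0 g 116.0
-14.0 47 z 42.3 wid 13.7 g 116.0
-12.5 51 z 42.3 wid 13.9 g 116.0
-11.0 49 z 42.9 wid 14.0 g 116.0
-9.5 49 z 42.2 wid 14.0 g 116.0
-8.0 47 z 41.9 wid 13.9 g 116.0
-6.5 54 z 42.2 wid 13.9 g 116.0
-5.0 39 z 42.3 wid 13.8 g 116.0
-3.5 52 z 42.5 wid 14.3 g 115.0
-2.0 46 z 41.8 wid 14.0 g 114.0
-0.5 48 z 42.2 wid 13.8 g 115.0
1.0 53 z 46.5 wid 14.2 g 108.0
2.5 98 z 48.0 wid 13.7 g 101.0
4.0 44 z 48.2 wid 12.7 g 114.0
5.5 53 z 47.4 wid 12.9 g 114.0
7.0 41 z 48.8 wid 12.5 g 117.0
8.5 41 z 48.1 wid 11.9 g 119.0
10.0 38 z 47.9 wid 12.8 g 118.0
11.5 39 z 47.0 wid 12.1 g 118.0
13.0 42 z 47.5 wid 12.4 g 118.0
14.5 40 z 47.9 wid 12.4 g 118.0
16.0 44 z 47.8 wid 12.4 g 118.0
17.5 41 z 48.5 wid 12.7 g 118.0
19.0 42 z 47.7 wid 12.4 g 118.0
20.5 40 z 47.8 wid 12.4 g 118.0
22.0 41 z 48.3 wid 12.4 g 118.0
23.5 39 z 48.2 wid 12.3 g 117.0
25.0 39 z 48.2 wid 12.4 g 119.0
26.5 43 z 47.3 wid 12.9 g 117.0
28.0 42 z 48.1 wid 12.7 g 118.0
29.5 37 z 47.2 wid 12.9 g 118.0
31.0 36 z 47.4 wid 12.0 g 117.0
32.5 46 z 47.8 wid 12.6 g 118.0
34.0 34 z 47.5 wid 12.6 g 117.0
35.5 45 z 47.8 wid 12.7 g 119.0
37.0 41 z 48.0 wid 12.1 g 119.0
38.5 40 z 47.9 wid 12.3 g 116.0
40.0 194 z 53.9 wid 20.7 g 85.0
41.5 146 z 54.3 wid 21.8 g 91.0
43.0 65 z 53.6 wid 20.3 g 108.0
44.5 72 z 54.6 wid 20.8 g 109.0
t 13.92 w 0.0701 g 0.0 a -0.0858 F [-0.  -1.1  0.6]
wrist pad 1155 [0.0528 0.0546 0.0602] cap 0  trig [-0.0699 -0.0422]
side pad 96 [0.0527 0.0555 0.062 ] cap 158 (np.float64(0.0842), np.float64(0.0009)) trig [-0.07   -0.0496]
scene pad 29 [0.0554 0.0583 0.0614] cap 79 (np.float64(0.0851), np.float64(-0.0014)) trig [-0.0648 -0.0405]
```

Run:
```python
from h import *
A=np.radians(98.5); o=np.array([.577,-.0685]);X=np.array([np.cos(A),np.sin(A)]);Y=np.array([-X[1],X[0]])
def pose(pos,rot): T=np.eye(4);T[:3,:3]=Ro.from_euler('xyz',rot).as_matrix();T[:3,3]=pos;return T
s=robot.state(); i=robot.camera_info("wrist"); K=np.array(i["camera_matrix"]); C=np.eye(4); C[:3,:3]=cv2.Rodrigues(np.array(i["rvec"],float))[0]; C[:3,3]=np.ravel(i["tvec"])
C2T=C@pose(s["position"],s["tcp_rot"])  # tool->camera
now,_=robot.read_camera("wrist")
old=cv2.imread("pics/w5.png")[...,::-1]; Co=C2T@np.linalg.inv(pose([.5888,-.1514,.1992],[3.141,-.002,-2.994]))
al=np.arange(-.06,.03,.0015)
def prof(img,C,z=.046):
    r=[]
    for b in(-.003,0,.003):
        w=np.c_[o+al[:,None]*X+b*Y,np.full(len(al),z),np.ones(len(al))]; c=(C@w.T)[:3]; uv=(K@(c/c[2]))[:2].astype(np.float32)
        r.append(cv2.remap(np.ascontiguousarray(img).astype(np.float32).mean(-1),uv[0][None],uv[1][None],cv2.INTER_LINEAR)[0])
    return np.mean(r,0).round()
P1,P0=prof(now,C),prof(old,Co)
for x,y,zz in zip(al*1e3,P1,P0): print(x.round(1),y,zz)
```

```text
-60.0 95.0 26.0
-58.5 95.0 24.0
-57.0 93.0 25.0
-55.5 87.0 25.0
-54.0 74.0 26.0
-52.5 72.0 25.0
-51.0 71.0 26.0
-49.5 70.0 25.0
-48.0 71.0 27.0
-46.5 71.0 28.0
-45.0 71.0 28.0
-43.5 71.0 36.0
-42.0 70.0 60.0
-40.5 71.0 60.0
-39.0 69.0 59.0
-37.5 70.0 64.0
-36.0 67.0 102.0
-34.5 85.0 100.0
-33.0 98.0 87.0
-31.5 97.0 107.0
-30.0 88.0 107.0
-28.5 101.0 107.0
-27.0 96.0 107.0
-25.5 88.0 107.0
-24.0 103.0 107.0
-22.5 95.0 107.0
-21.0 89.0 107.0
-19.5 105.0 106.0
-18.0 124.0 106.0
-16.5 122.0 107.0
-15.0 122.0 107.0
-13.5 122.0 106.0
-12.0 122.0 107.0
-10.5 122.0 107.0
-9.0 122.0 107.0
-7.5 122.0 106.0
-6.0 121.0 106.0
-4.5 121.0 107.0
-3.0 121.0 106.0
-1.5 121.0 106.0
0.0 117.0 106.0
1.5 79.0 106.0
3.0 112.0 106.0
4.5 124.0 107.0
6.0 124.0 107.0
7.5 124.0 81.0
9.0 124.0 61.0
10.5 123.0 68.0
12.0 123.0 93.0
13.5 124.0 99.0
15.0 124.0 98.0
16.5 123.0 98.0
18.0 123.0 98.0
19.5 124.0 99.0
21.0 123.0 98.0
22.5 124.0 97.0
24.0 123.0 50.0
25.5 124.0 21.0
27.0 123.0 29.0
28.5 123.0 32.0
```

The step is at +1.5 mm now, against −33 mm before the first squeeze, so the bar has gone 34.5 mm and the pad 31. That means about 3.5 mm of compression, about 5 N, and the last partial squeeze kept no click. I'll squeeze slightly deeper.

Call:
drive_tool(steps="0 0.1 0 0 6.2; 0 -0.2 0 0 5.6; 0 -0.5 0 0 5.2; 0 -0.7 0 0 4.8; 0 -0.9 0 0 4.4; 0 -1 0 0 4.2; 0 -1 0 0 4.2")

```text
t: 14.7
position: [0.5923, -0.1612, 0.1188]
tcp_rot: [3.14, 0.001, -2.993]
force: [-2.1, 9.8, 10.5]
width: 0.0424
grasp_force: 10.1
```

```bash
python3 st.py | awk '$1>-3&&$1<17'; python3 m.py|head -1
```

```text
-2.0 51 z 42.5 wid 14.4 g 116.0
-0.5 46 z 42.7 wid 14.5 g 117.0
1.0 48 z 42.4 wid 14.0 g 116.0
2.5 48 z 42.1 wid 14.2 g 116.0
4.0 48 z 42.3 wid 14.1 g 116.0
5.5 47 z 42.3 wid 14.2 g 116.0
7.0 49 z 42.0 wid 14.1 g 114.0
8.5 108 z 47.5 wid 13.5 g 97.0
10.0 44 z 48.0 wid 12.8 g 114.0
11.5 52 z 48.2 wid 13.1 g 115.0
13.0 44 z 48.6 wid 13.0 g 114.0
14.5 45 z 47.7 wid 12.6 g 118.0
16.0 38 z 48.5 wid 12.4 g 119.0
t 14.75 w 0.0418 g 10.3 a -0.094 F [-2.1  9.3  9.2]
```

Call:
drive_tool(steps="0 0.3 0 0 5; 0 0.7 0 0 6; 0 1 0 0 7; 0 1 0 0 7; 0 1 0 0 7")

```text
t: 15.32
position: [0.5904, -0.1529, 0.1183]
tcp_rot: [-3.141, -0.0, -2.993]
force: [-0.2, -0.0, 0.5]
width: 0.07
grasp_force: 0.0
```

```bash
python3 st.py | awk '$1>-3&&$1<17'; python3 m.py
```

```text
-2.0 49 z 42.5 wid 14.2 g 115.0
-0.5 47 z 42.5 wid 14.1 g 115.0
1.0 51 z 42.7 wid 14.0 g 115.0
2.5 49 z 42.3 wid 14.1 g 115.0
4.0 46 z 41.8 wid 14.1 g 115.0
5.5 80 z 47.5 wid 13.7 g 100.0
7.0 64 z 48.3 wid 12.6 g 106.0
8.5 50 z 48.3 wid 13.2 g 114.0
10.0 48 z 48.4 wid 12.5 g 114.0
11.5 45 z 48.1 wid 12.2 g 118.0
13.0 41 z 48.8 wid 12.7 g 118.0
14.5 39 z 48.0 wid 12.5 g 119.0
16.0 43 z 48.0 wid 12.5 g 118.0
t 15.37 w 0.0699 g 0.0 a -0.0857 F [ 0.4 -0.2  0.1]
wrist pad 1148 [0.0529 0.0547 0.0605] cap 0  trig [-0.0699 -0.05  ]
side pad 98 [0.0528 0.055  0.0619] cap 159 (np.float64(0.084), np.float64(0.0005)) trig [-0.0703 -0.0495]
scene pad 31 [0.0545 0.0575 0.0613] cap 81 (np.float64(0.0857), np.float64(-0.0023)) trig [-0.0644 -0.0406]
```

One click was kept, giving about 8 mm of compression, roughly 12 N. I'll withdraw straight up.

Call:
drive_tool(steps="0 0 0 0 8; 0 0 0 0 8.4; 0 0 -3 0 8.4; 0 0 -6 0 8.4; 0 0 -9 0 8.4; 0 0 -12 0 8.4; 0 0 -12 0 8.4; 0 0 -12 0 8.4")

```text
t: 16.18
position: [0.5912, -0.1531, 0.24]
tcp_rot: [-3.141, 0.003, -2.994]
force: [-0.8, 0.0, -0.8]
width: 0.0843
grasp_force: 0.0
```

```bash
python3 m.py; python3 -c "
from h import *
p=cam('side')[0]; cv2.imwrite('pics/end.png',p[...,::-1])"
```

```text
t 16.18 w 0.0843 g 0.0 a -0.0858 F [-0.8  0.  -0.8]
wrist pad 408 [0.0532 0.056  0.0613] cap 1013 (np.float64(0.0838), np.float64(-0.0011)) trig [-0.0698 -0.0551]
side pad 99 [0.0524 0.0555 0.064 ] cap 159 (np.float64(0.0832), np.float64(0.0012)) trig [-0.0707 -0.0579]
scene pad 31 [0.0556 0.0585 0.0616] cap 84 (np.float64(0.0852), np.float64(-0.0016)) trig [-0.0657 -0.0541]
```

View pics/end.png

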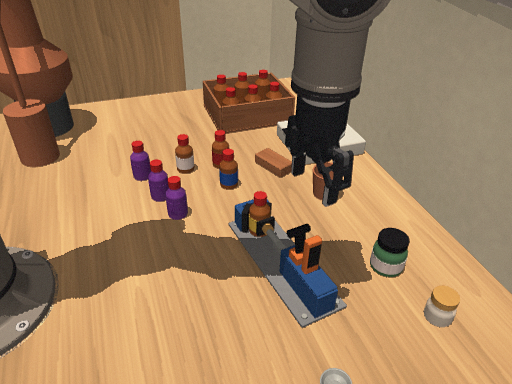

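The bottle is upright in the V at (260,210), the trigger is released at (300,235), the arm is clear, and the bystanders have not moved.

```bash
python3 -c "
from cell import robot
print(robot.hand_in())"
```

```text
the job is handed in; nothing more can be done
None
```

The yellow-label bottle stands upright in the V, held by the pad at about 12 N (estimated from the bar's travel, not measured), with the trigger released and the arm clear; I handed the job in at about 16 s, and no verdict came back.

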